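# Load a warmed tube rack into the analyser until the pawl clicks behind it

### The job

The rack with five tubes has finished warming and is due in the analyser: swing the block incubator's clear lid back past upright so that it stays open, lift that rack out and stand it in the loading tray at the open end of the loader's lane. Then push it along the lane and under the hood, until the sprung pawl has clicked back into the lane behind its tail and holds it in against the sprung backstop. Keep the tubes upright, leave the lid open and the two-tube rack in its slot, and do not disturb the other things on the bench.

Things in the scene. Friction and masses are not known exactly. Their poses are not given: they have to be found in the camera images.
- rack_five_mid (a point): Centre, half-way up, of the dark grey tube rack with FIVE white-capped tubes: the one to load. Body 110 long (x) x 26 wide (y) x 70 high; smooth sides with a window 22 to 46 above the foot; best gripped across its width on the solid band 46 to 70 above the foot. Fixed caps on the centre line rise to 88. 0.25 to 0.5 kg. Ends alike. Starts in one of the incubator's two slots.
- rack_two_mid (a point): Centre, half-way up, of the same kind of rack with only TWO tubes; it stands in the incubator's other slot, 60 beside the first (centre to centre), and stays there.
- incubator: Block incubator, fixed; origin on the table under the middle of its base. x: front (panel, handle) to back (hinge); y: along the hinge; z up. Base 150 (x) x 190 x 75 high, a 46 high panel reaching 40 further forward. Two slots 114 (y) x 30 (x), 25 deep, at x = -30 and +30: the racks' feet are 50 above the table, their bodies stand 45 and caps 63 proud of the base.
- lid_hinge (a point): Middle of the lid's hinge line, 75 above the table at the base's back edge; fixed; axes as the incubator's. The lid is a clear box open below, 150 (hinge to front) x 180 x 70 high, 0.3 kg, over both racks. Shut, its handle bar lies 180 in front of this point (-x) and 50 above it.
- lid_handle (a point): Middle of the lid's black round handle bar (10 thick, 90 long, along the hinge direction), 30 in front of the lid's front wall on two end rods; 125 above the table when shut. Pinch it across from above; it can turn in the fingers as the lid swings. Moves with the lid.
- lid (a joint): Lid angle, rad: 0 shut (the start), 1.57 upright, 1.92 open against its stop. Let go low, it falls shut; let go at 1.3 or more, it sinks slowly back on to the stop and stays open.
- lane_home (a point): Fixed point: centre of the rack's body (35 above the lane's bed) when it rests latched, tail against the pawl. x: along the lane, the way to push; y: left across it; z up. Bed 25 above the table; lane 30 wide between black guide walls 16 high, open above as far as the hood.
- lane_start (a point): Middle of the open loading tray, on the lane's line 195 before lane_home, same height and axes: stand the rack centred here. The tray is 60 wide between the walls, from 65 behind this point to 25 ahead of it; over the next 50 the walls funnel in to the 30 wide lane. A rack centred here has its nose in the funnel, 50 short of the pawl. Walls 16 high, 6 thick; bed ends 65 behind.
- loader: Rack loader, fixed; origin on the table under the lane's centre line, 55 before lane_home; axes as lane_home. Grey hood over the lane from x = 50 to 122: tunnel 42 wide, 96 high above the bed, top 129 above the table, so a rack gets in only along the lane, 50 of its tail staying outside. White reader housing from x = 120: 170 wide, 200 high; its face is the hard stop.
- pawl (a joint): Steel pawl (top 14 above the bed, 11 high) in a gap of the right-hand guide wall, pivoted 34 before its tip. 0: sprung into the lane, nose 14 in from the wall; it grows (to 0.3 to 0.45 rad) as a rack going in presses it aside, and snaps back to 0 once the tail is 3 to 5 past home. It cannot be pushed back outwards. Nothing lower than 14 above the bed may stay behind the tail.
- backstop (a joint): Travel of the sprung rubber pad at the lane's inner end, m: 0 out; 0.016 flush with the hard stop. The nose meets it 6 mm before home and reaches the hard stop 10 mm past home; it pushes the rack back with 2 to 4 N, so a rack not pushed far enough is not held. The whole push takes 6 to 13 N and rises steeply only at the hard stop.
- bottle: Glass reagent bottle with a blue cap, 86 diameter x 168 high, origin under its centre; bystander.
- tape_dispenser: Beige bench tape dispenser, 150 (x) x 58 x 96 high, origin under its centre; bystander.
- tip_box: Pipette tip box, 82 (x) x 120 (y) x 88 high, clear top, origin under its centre; bystander.

How it is judged:
On the way, in this order (a step that is already met when the one before it is completed fails the run):
1. the incubator's lid is open past upright (value of joint lid above 1.7 rad), for 0.2 s.
2. the five-tube rack stands on the bed of the open tray or lane, between its walls, its centre at least 60 mm short of home (x of rack_five_mid in the frame of lane_home between -0.22 and -0.06 m and y of rack_five_mid in the frame of lane_home between -0.02 and 0.02 m and z of rack_five_mid in the frame of lane_home between -0.005 and 0.005 m and angle between the x axis of rack_five_mid and the x axis of lane_home, either way round below 0.3 rad).
At the end, for the whole second after the job is handed in: Rack of five upright (0.06 rad) on the lane bed, in line (0.08 rad, 5 mm across), centre from 3 mm short of home to 12.5 mm past it, backstop pressed in over 3 mm; pawl back in the lane behind it (under 0.06 rad); lid still open past 1.7 rad (x of rack_five_mid in the frame of lane_home between -0.003 and 0.0125 m and y of rack_five_mid in the frame of lane_home between -0.005 and 0.005 m and z of rack_five_mid in the frame of lane_home between -0.004 and 0.004 m and angle between the x axis of rack_five_mid and the x axis of lane_home, either way round below 0.08 rad and angle between rack_five_mid's own z axis and vertical below 0.06 rad and value of joint pawl below 0.06 rad and value of joint backstop above 0.003 m and value of joint lid above 1.7 rad); the robot touches nothing.
It fails at once if the five-tube rack is tipped more than 0.5 rad (angle between rack_five_mid's own z axis and vertical above 0.5 rad).
It fails at once if the two-tube rack is moved more than 15 mm (distance of rack_two_mid from where it was at the start of the episode above 0.015 m).
It fails at once if the bottle, the tape dispenser or the tip box is moved more than 20 mm (distance of any of bottle, tape_dispenser, tip_box from where it was at the start of the episode above 0.02 m).
It also fails if it takes over 64 s, if anything falls off the work surface, if the arm or the gripper's body presses on something with over 40 N, if the wrist force passes 120 N, or if a joint passes its speed limit or range.

### The arm

A 6-joint arm with a two-finger parallel gripper is mounted at the origin on the work surface. World frame = base frame: x ahead of the robot, y to its left, z up, the work surface at z = 0. Lengths are in m, angles in rad, forces in N, time in s.
With the tool pointing down it reaches from about 0.325 to 0.925 m from the base axis. Payload 3.1 kg.
Tool frame: the origin (TCP) lies between the finger pads; the fingertips stand 22 mm ahead of it and the grasp point (between the pads) lies 3 mm ahead of it; z points along the fingers, y is the line along which they close (so a half turn about z gives the same grasp; the last joint's range is limited). The gripper opens to 85 mm and grips with 20 to 120 N. Pads are 22 mm wide; open, the fingers measure 114 mm over their backs; the gripper's body (76 mm by 85 mm) begins 54 mm behind the grasp point. The pads swing forward as they close: fully open they stand 13 mm farther back than shut.
Start: joints at [1.076, 0.217, 1.613, -0, 1.311, -0.112], TCP at [0.233, 0.58, 0.253] pointing down, gripper open.
Joint ranges: [-2.75, 2.75], [-0.78, 2.1], [0.31, 2.55], [-1.13, 4.27], [0.13, 2.63], [-2.58, 2.58]. Speed limits (rad/s): [2.79, 2.79, 3.14, 3.14, 3.14, 3.14].

### API

Orientations are given as a unit quaternion [w, x, y, z].
In Python, from workcell import env gives the robot as it stands. The module is installed in compiled form; this text tells all that it offers.
- The arm moves only by the shell command python3 -m inch 'ROWS'. ROWS is JSON, a list of rows, each a list of 5 numbers: the shift along the tool's x, y, z in units of 0.3 m (1.0 is 0.3 m), then the turn about the tool's z in units of 120 degrees (1.0 is 120 degrees), then the gripper's target within -1 to 1 (fully open at 1, half-way at 0, shut at -1). A call has 1 to 20 rows; each row shifts and turns the commanded pose from where the row before left it, along the tool's axes as they then stand; what a row does not reach is not made up. A row lasts 1/8 s, in which the tool goes at most 62.5 mm and 10.7 degrees, less where a joint would pass 70% of its speed; a pose out of reach is approached as far as the arm can. A call with a number of a shift or a turn outside -1 to 1 is refused whole. A call with a gripper value outside its range is refused whole. The fingers move at their own pace and stop on an object; the grip force is fixed at half the most. Time passes only in rows, so rows that do not move let the fingers close. It gives the time, the measured TCP pose, the force, the opening and the grip force at its end, in the units of the state.
- env.observe(): the state, without advancing time (a new reading comes with each control period).
- env.capture(name): name is "side" or "top" or "wrist"; returns a dict with "color" (400x640x3 uint8, red, green, blue), "K" (3x3 intrinsics, pixels), "rvec" (rotation vector, rad) and "tvec" (3), from world to camera coordinates, as OpenCV has them; the wrist camera has in their place "mount" (4x4, takes a point from camera to tool coordinates, whose origin is the TCP and whose axes are the flange's). Camera axes: x right, y down, z forward; pixel columns grow to the right and rows downward; lengths in m; the calibration is good to about 2 mm. A picture is of the moment at which its call begins: read the wrist's pose just before it. There is no depth.
- env.hand_in(): hands the job in; it is judged then, once.
The state is a dict: "time": time; "joint_pos": joint angles; "joint_vel": joint speeds; "effort": joint torques, N m; "tcp_pos": TCP position; "tool_rot": TCP orientation; "contact_force": force on the tool from outside, world axes, zero at the start; "torque": the same for the moment, N m; "opening": opening from 0.0 (shut) to 1.0 (fully open); "gripper_force": force on a finger pad.
Only numpy, scipy, OpenCV 4.12 (cv2) and the standard library are available. Lean on these libraries where they do the work, as an engineer would, in place of code of your own. Each camera call takes 0.05 s, during which the arm holds its last target. There are 200 camera calls.

## Working session

There is one attempt and no reset: what is moved stays moved. The work goes in short steps, Python scripts to look and compute and a shell command to move; the robot and the scene stay as the last step left them, time stands still between calls to the robot, and variables do not carry over. Pictures are saved under pics/ and viewed, at most 12 in all, crops included, and the job is handed in when it is done.

```bash
mkdir -p pics
cat > h.py <<'E'
import numpy as np, cv2
from workcell import env
from scipy.spatial.transform import Rotation as R
def cam(name):
    s=env.observe(); c=env.capture(name)
    if name=="wrist":
        q=s["tool_rot"]; T=np.eye(4); T[:3,:3]=R.from_quat([q[1],q[2],q[3],q[0]]).as_matrix(); T[:3,3]=s["tcp_pos"]
        M=np.linalg.inv(T@np.array(c["mount"]))
    else:
        M=np.eye(4); M[:3,:3]=cv2.Rodrigues(np.array(c["rvec"],float))[0]; M[:3,3]=np.array(c["tvec"]).ravel()
    return c["color"],np.array(c["K"]),M
def save(n,im): cv2.imwrite(n,im[:,:,::-1])
def ray(K,M,uv):
    d=M[:3,:3].T@np.linalg.inv(K)@np.array([uv[0],uv[1],1.]); return -M[:3,:3].T@M[:3,3],d
def onz(K,M,uv,z):
    o,d=ray(K,M,uv); return o+d*(z-o[2])/d[2]
def proj(K,M,p):
    q=K@(M[:3,:3]@np.asarray(p)+M[:3,3]); return q[:2]/q[2]
E
python3 - <<'E'
from h import *
for n in("top","side","wrist"):
    im,K,M=cam(n); save(f"pics/{n}0.png",im); np.savez(f"{n}0.npz",im=im,K=K,M=M); print(n,(-M[:3,:3].T@M[:3,3]).round(3),K[0,0])
s=env.observe();print(s["tool_rot"],s["opening"])
E
```

```text
top [0.297 0.011 1.122] 375.86443425944583
side [-0.143 -0.757  0.743] 407.5974289514802
wrist [0.166 0.605 0.373] 336.10741562639083
[-2.90464198e-04  1.90229973e-01  9.81739099e-01 -9.02239475e-04] 0.9957436987378446
```

View pics/top0.png

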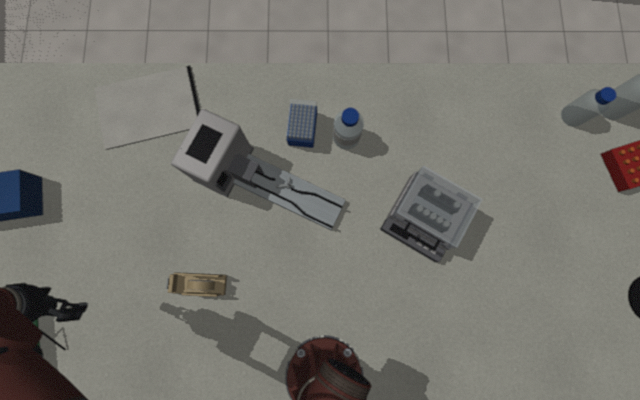

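View pics/side0.png

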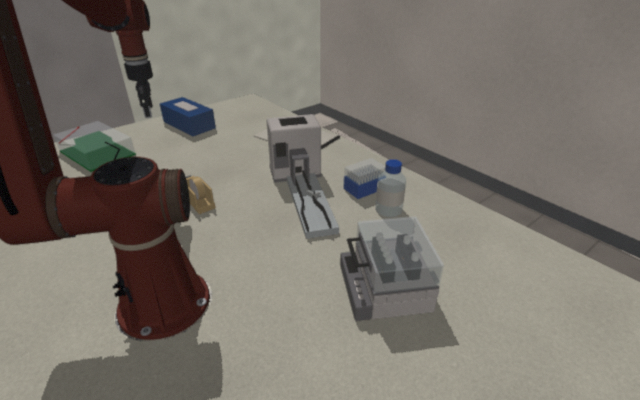

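The top view shows the incubator at about (430,215) with its handle on the lower-left side. The loader lane runs from the tray end at (340,210) to the hood at (240,170). Next I'll zoom in on both.

Run:
```python
from h import *
d=np.load("top0.npz");im=d["im"]
a=cv2.resize(im[155:275,370:490],None,fx=5,fy=5,interpolation=cv2.INTER_CUBIC)
save("pics/inc.png",a)
b=cv2.resize(im[100:240,165:360],None,fx=4,fy=4,interpolation=cv2.INTER_CUBIC)
save("pics/load.png",b)
```

```text
(no output)
```

View pics/inc.png

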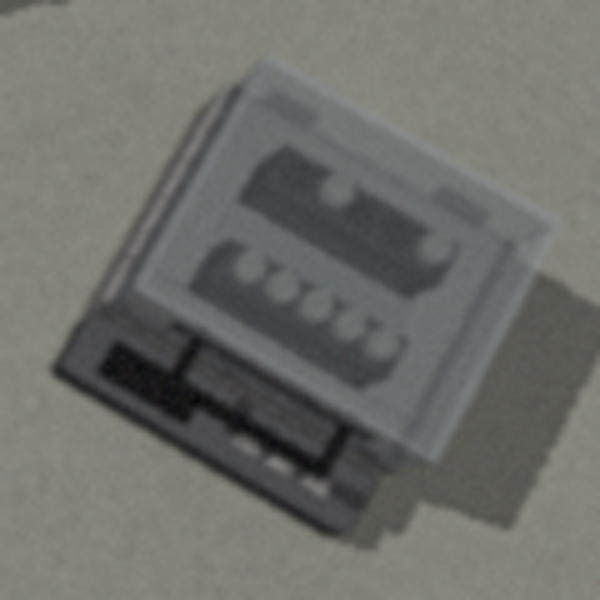

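View pics/load.png

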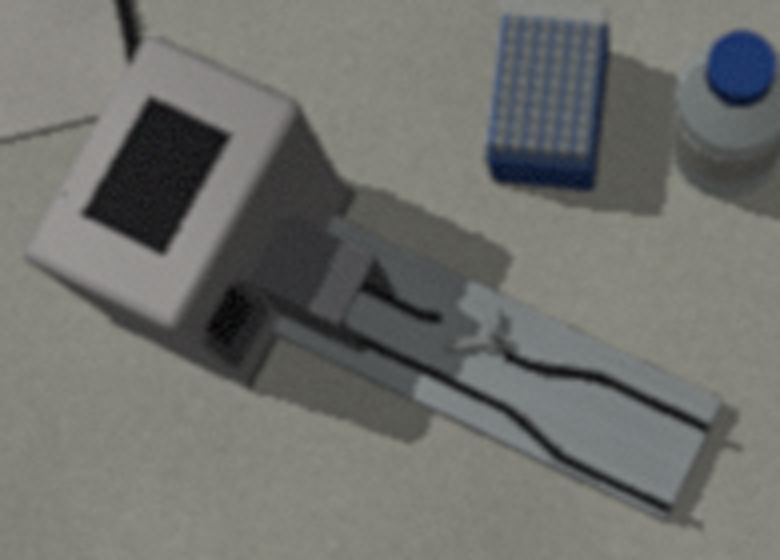

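The five-tube rack is the front one, nearest the handle: its caps run from (248,265) to (383,344) in the incubator crop. In the loader crop the tray's open end runs from (718,405) to (668,518), and the pawl is at about (485,330).

Run:
```python
from h import *
d=np.load("top0.npz");K,M=d["K"],d["M"]
I=lambda p,z:onz(K,M,(p[0]/5+369.6,p[1]/5+154.6),z)
L=lambda p,z:onz(K,M,(p[0]/4+164.6,p[1]/4+99.6),z)
c=np.array([I(p,.138) for p in[(248,265),(281,287),(318,307),(349,324),(383,344)]]);m=c.mean(0)
t=np.array([I(p,.138) for p in[(338,190),(434,248)]])
u=c[0]-c[-1];u/=np.linalg.norm(u)  # +y inc (left seen facing +x)
print("caps",c.round(3),m.round(3),"two",t.round(3)); yaw=np.arctan2(u[1],u[0])-np.pi/2
print("yaw inc",yaw)
ix=np.array([np.cos(yaw),np.sin(yaw),0])
h=m-.075*ix;h[2]=.125;print("handle pred",h.round(3),"px",(proj(K,M,h)-[369.6,154.6])*5)
for s in(-.045,.045): print((proj(K,M,h+s*np.array([-ix[1],ix[0],0]))-[369.6,154.6])*5)
print("twodist",(t-m)@ix)
print("panel",[I(p,.046).round(3) for p in[(53,370),(340,538)]])
for n,p,z in[("lane l",(365,343),.041),("lane l2",(500,402),.041),("tray l",(565,458),.041),("tray l2",(670,510),.041),("tray r",(605,378),.041),("tray r2",(708,428),.041),("bed r",(718,405),.025),("bed l",(668,518),.025)]: print(n,L(p,z).round(4))
w=L((670,510),.041)-L((565,458),.041)
a=L((708,428),.041);b=L((670,510),.041);e=a-b;print("width",np.linalg.norm(e))
for f,g in[((365,343),(500,402)),((565,458),(670,510)),((605,378),(708,428)),((470,280),(718,400)),((415,395),(665,518))]:
    v=L(f,.03)-L(g,.03);print("dir",np.arctan2(v[1],v[0]))
# tape, bottle, box
```

```text
caps [[ 0.452 -0.256  0.138]
 [ 0.44  -0.273  0.138]
 [ 0.429 -0.292  0.138]
 [ 0.42  -0.308  0.138]
 [ 0.409 -0.325  0.138]] [ 0.43  -0.291  0.138] two [[ 0.492 -0.307  0.138]
 [ 0.46  -0.356  0.138]]
yaw inc -0.5516051543252161
handle pred [ 0.366 -0.251  0.125] px [241.99603924 428.56235685]
[316.58707957 472.82819804]
[167.95123664 384.62067888]
twodist [0.06133412 0.06016644]
panel [array([ 0.406, -0.165,  0.046]), array([ 0.309, -0.325,  0.046])]
lane l [0.536  0.1956 0.041 ]
lane l2 [0.4915 0.0963 0.041 ]
tray l [0.45   0.0488 0.041 ]
tray l2 [ 0.4117 -0.0268  0.041 ]
tray r [0.509  0.0196 0.041 ]
tray r2 [ 0.4714 -0.0552  0.041 ]
bed r [ 0.4912 -0.0639  0.025 ]
bed l [ 0.4076 -0.0259  0.025 ]
width 0.06611603412692774
dir 1.149253725866222
dir 1.102419350457668
dir 1.1063325613622101
dir 1.1062882922690855
dir 1.1054563458862479
```

```bash
cat > plan.py <<'E'
import numpy as np,sys,json
from workcell import env
def pose():
    s=env.observe();w,x,y,z=s["tool_rot"]
    return [*s["tcp_pos"],np.arctan2(1-2*(x*x+z*z),2*(x*y-w*z))]
def plan(wps,start=None,step=.05,turn=9.):
    """wps: (x,y,z,yaw of tool y,grip). prints rows"""
    p=np.array(start or pose(),float);rows=[]
    for *t,g in wps:
        t=np.array(t,float);d=t-p
        n=int(max(1,np.ceil(np.linalg.norm(d[:3])/step-1e-6),np.ceil(abs(np.degrees(d[3]))/turn-1e-6)))
        for i in range(n):
            e=(t-p)/(n-i);c,s=np.cos(p[3]),np.sin(p[3])
            r=np.round([(-s*e[0]+c*e[1])/.3,(c*e[0]+s*e[1])/.3,-e[2]/.3,-np.degrees(e[3])/120],3)
            a=r[:3]*.3;p=p+[-s*a[0]+c*a[1],c*a[0]+s*a[1],-a[2],-np.radians(r[3]*120)]
            rows.append([*(r+0).tolist(),g])
    print(len(rows),"end",p.round(4).tolist());print(json.dumps(rows).replace(" ",""))
E
python3 - <<'E'
from plan import *
print(pose())
plan([(.45,.15,.26,.3,.1),(.366,-.251,.25,-.55,-.4)],step=.055,turn=9)
E
```

```text
[np.float64(0.23313162459380724), np.float64(0.5792607275496197), np.float64(0.25223356853096907), np.float64(1.1880035825775217)]
17 end [0.366, -0.251, 0.2501, -0.5503]
[[-0.134,-0.117,-0.003,0.047,0.1],[-0.145,-0.104,-0.003,0.047,0.1],[-0.154,-0.089,-0.003,0.047,0.1],[-0.162,-0.073,-0.003,0.047,0.1],[-0.169,-0.057,-0.003,0.047,0.1],[-0.174,-0.04,-0.003,0.047,0.1],[-0.177,-0.023,-0.003,0.047,0.1],[-0.178,-0.006,-0.002,0.047,0.1],[-0.177,0.011,-0.003,0.048,0.1],[-0.149,-0.083,0.004,0.051,-0.4],[-0.157,-0.066,0.004,0.051,-0.4],[-0.164,-0.049,0.004,0.051,-0.4],[-0.168,-0.032,0.004,0.051,-0.4],[-0.17,-0.013,0.004,0.05,-0.4],[-0.171,0.004,0.004,0.051,-0.4],[-0.169,0.023,0.005,0.05,-0.4],[-0.166,0.04,0.004,0.051,-0.4]]
```

```bash
python3 -m inch '[[-0.134,-0.117,-0.003,0.047,0.1],[-0.145,-0.104,-0.003,0.047,0.1],[-0.154,-0.089,-0.003,0.047,0.1],[-0.162,-0.073,-0.003,0.047,0.1],[-0.169,-0.057,-0.003,0.047,0.1],[-0.174,-0.04,-0.003,0.047,0.1],[-0.177,-0.023,-0.003,0.047,0.1],[-0.178,-0.006,-0.002,0.047,0.1],[-0.177,0.011,-0.003,0.048,0.1],[-0.149,-0.083,0.004,0.051,-0.4],[-0.157,-0.066,0.004,0.051,-0.4],[-0.164,-0.049,0.004,0.051,-0.4],[-0.168,-0.032,0.004,0.051,-0.4],[-0.17,-0.013,0.004,0.05,-0.4],[-0.171,0.004,0.004,0.051,-0.4],[-0.169,0.023,0.005,0.05,-0.4],[-0.166,0.04,0.004,0.051,-0.4],[0,0,0,0,-0.4]]'
python3 - <<'E'
from h import *
from plan import pose
print(np.round(pose(),4),env.observe()["opening"])
im,K,M=cam("wrist"); np.savez("w1.npz",im=im,K=K,M=M); save("pics/w1.png",im)
for s in(-.045,0,.045): print(proj(K,M,np.array([.366,-.251,.125])+s*np.array([.523,.852,0])))
E
```

```text
time: 2.4
tcp_pos: [0.3654, -0.2532, 0.2511]
tool_rot: [0.0, 0.874, 0.486, -0.0]
contact_force: [0.5, 0.1, -0.2]
opening: 0.298
gripper_force: 0.0
[ 0.3654 -0.2532  0.2511 -0.5557] 0.29778911434361194
[324.45548027 247.36731874]
[324.09093829 193.20099561]
[323.68822253 133.36253093]
```

View pics/w1.png

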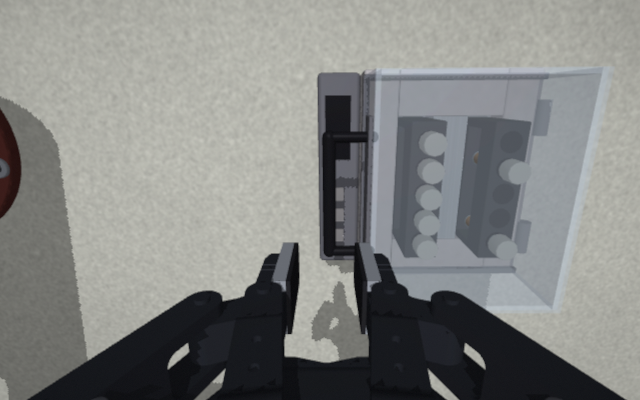

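The wrist view shows the bar from (328,137) to (329,250) and the five caps from (434,143) to (425,245). The lid front is at about x=375.

Run:
```python
from h import *
d=np.load("w1.npz");K,M,im=d["K"],d["M"],d["im"]
g=im.max(2)[145:240,300:360].astype(int)
cs=[(300+np.where(r<40)[0]).mean() for r in g if (r<40).any()];print(np.round(cs[::8],1))
a,b=onz(K,M,(328.3,137),.125),onz(K,M,(329,250),.125);v=a-b
print(a.round(4),b.round(4),((a+b)/2).round(4),np.arctan2(v[1],v[0])-np.pi/2,np.linalg.norm(v))
c=np.array([onz(K,M,p,.138) for p in[(434,143),(431,171),(428,197),(426,222),(425,245)]])
v=c[0]-c[-1];print(c.round(3),c.mean(0),np.arctan2(v[1],v[0])-np.pi/2)
```

```text
[336.  336.  328.5 328.5 328.5 329.  328.5 328.5 328.5 329.  329.5 329. ]
[ 0.391  -0.2166  0.125 ] [ 0.3443 -0.2932  0.125 ] [ 0.3677 -0.2549  0.125 ] -0.5472140180672531 0.08967167880760592
[[ 0.452 -0.257  0.138]
 [ 0.441 -0.274  0.138]
 [ 0.43  -0.29   0.138]
 [ 0.42  -0.307  0.138]
 [ 0.411 -0.323  0.138]] [ 0.43096835 -0.29021577  0.138     ] -0.5531155534297287
```

Run:
```python
from plan import *
y=-.549;h=np.array([.3677,-.2543]);ix=np.array([np.cos(y),np.sin(y)])
plan([(*h,.131,y,-.4)],step=.03)
hin=h+.18*ix;print("hinge",hin);w=[]
for th in np.linspace(0,1.52,17)[1:]:
    f=np.arctan2(.05,.18)+th;w.append((*(hin-.1868*np.cos(f)*ix),.081+.1868*np.sin(f),y,-1))
plan(w,start=[*h,.131,y])
```

```text
4 end [0.3677, -0.2544, 0.1309, -0.549]
[[-0.001,0.003,0.1,-0.001,-0.4],[-0.001,0.003,0.1,0.0,-0.4],[-0.001,0.002,0.1,-0.001,-0.4],[-0.002,0.003,0.1,0.0,-0.4]]
hinge [ 0.52124842 -0.3482302 ]
16 end [0.5561, -0.3695, 0.2633, -0.549]
[[0.0,0.019,-0.056,0.0,-1],[0.0,0.023,-0.054,0.0,-1],[0.0,0.029,-0.052,0.0,-1],[0.0,0.034,-0.049,0.0,-1],[0.0,0.038,-0.045,0.0,-1],[0.0,0.042,-0.041,0.0,-1],[0.0,0.046,-0.038,0.0,-1],[0.0,0.049,-0.032,0.0,-1],[0.0,0.052,-0.028,0.0,-1],[0.0,0.055,-0.023,0.0,-1],[0.0,0.056,-0.018,0.0,-1],[0.0,0.058,-0.012,0.0,-1],[0.0,0.059,-0.007,0.0,-1],[0.0,0.059,-0.001,0.0,-1],[0.0,0.059,0.005,0.0,-1],[0.0,0.058,0.01,0.0,-1]]
```

```bash
python3 -m inch '[[-0.001,0.003,0.1,-0.001,-0.4],[-0.001,0.003,0.1,0.0,-0.4],[-0.001,0.002,0.1,-0.001,-0.4],[-0.002,0.003,0.1,0.0,-0.4],[0,0,0,0,-0.4],[0,0,0,0,-1],[0,0,0,0,-1],[0,0,0,0,-1],[0,0,0,0,-1]]'
```

```text
time: 3.58
tcp_pos: [0.3683, -0.2525, 0.1319]
tool_rot: [-0.001, 0.872, 0.49, 0.0]
contact_force: [-1.9, 5.8, 2.4]
opening: 0.088
gripper_force: 58.8
```

```bash
python3 -m inch '[[0.0,0.019,-0.056,0.0,-1],[0.0,0.023,-0.054,0.0,-1],[0.0,0.029,-0.052,0.0,-1],[0.0,0.034,-0.049,0.0,-1],[0.0,0.038,-0.045,0.0,-1],[0.0,0.042,-0.041,0.0,-1]]'
```

```text
time: 4.32
tcp_pos: [0.4149, -0.281, 0.2227]
tool_rot: [-0.003, 0.872, 0.49, -0.001]
contact_force: [-5.9, 7.4, 3.0]
opening: 0.088
gripper_force: 58.4
```

```bash
python3 -m inch '[[0.0,0.046,-0.038,0.0,-1],[0.0,0.049,-0.032,0.0,-1],[0.0,0.052,-0.028,0.0,-1],[0.0,0.055,-0.023,0.0,-1],[0.0,0.056,-0.018,0.0,-1],[0.0,0.058,-0.012,0.0,-1],[0.0,0.059,-0.007,0.0,-1],[0.0,0.059,-0.001,0.0,-1],[0.0,0.059,0.005,0.0,-1],[0.0,0.058,0.01,0.0,-1],[0,0,0,0,-1]]'
```

```text
time: 5.7
tcp_pos: [0.56, -0.3702, 0.2677]
tool_rot: [0.004, 0.872, 0.49, 0.002]
contact_force: [2.0, 1.1, 5.8]
opening: 0.094
gripper_force: 60.8
```

```bash
python3 -m inch '[[0,0,0,0,-0.4],[0,0,0,0,-0.4],[0,0,-0.1,0,-0.4],[0,0,-0.1,0,-0.4],[0,-0.17,0,0,0.18],[0,-0.17,0.0,0,0.18],[0,-0.16,0.1,0,0.18],[0,0,0.1,0,0.18],[0,0,0,0,0.18],[0,0,0,0,0.18]]'
python3 - <<'E'
from h import *
from plan import pose
print(np.round(pose(),4))
im,K,M=cam("wrist"); np.savez("w2.npz",im=im,K=K,M=M); save("pics/w2.png",im)
im2,_,_=cam("side"); 
save("pics/w2s.png",np.hstack([cv2.resize(im,(480,300)),cv2.resize(im2[180:340,300:500],(300,240)).repeat(1,0)[:240] if 0 else cv2.resize(im2[140:340,280:480],(300,300))]))
E
```

```text
time: 6.95
tcp_pos: [0.4295, -0.291, 0.2648]
tool_rot: [0.001, 0.872, 0.49, 0.0]
contact_force: [0.1, -0.8, 1.0]
opening: 0.592
gripper_force: 0.0
[ 0.4295 -0.291   0.2648 -0.5462]
```

View pics/w2s.png

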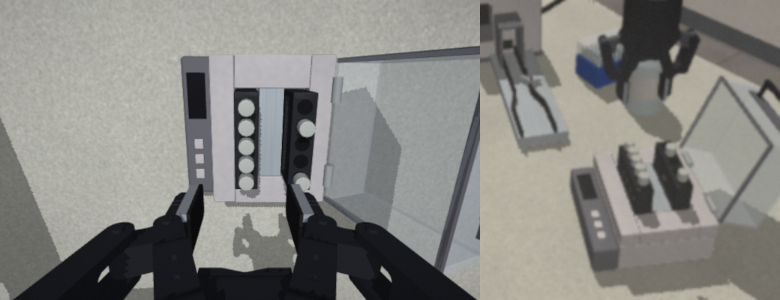

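The lid stands open, and the caps are visible at half-size picture x≈246, y 107–183. Next I'll measure them at full resolution.

Run:
```python
from h import *
from plan import plan,pose
d=np.load("w2.npz");K,M,im=d["K"],d["M"],d["im"]
g=cv2.medianBlur(cv2.cvtColor(im,cv2.COLOR_RGB2GRAY),3)
c=cv2.HoughCircles(g,cv2.HOUGH_GRADIENT,1,20,param1=120,param2=12,minRadius=8,maxRadius=15)[0]
c=c[(c[:,0]>300)&(c[:,0]<355)&(c[:,1]>120)&(c[:,1]<260)];c=c[c[:,1].argsort()];print(c)
P=np.array([onz(K,M,p[:2],.138) for p in c]);print(P.round(4),P.mean(0));v=P[0]-P[-1];print(np.arctan2(v[1],v[0])-np.pi/2)
```

```text
[[328.5 143.5  11.8]
 [327.5 170.5  11. ]
 [328.5 196.5   9.6]
 [327.5 220.5   9.4]
 [327.5 243.5   9.4]]
[[ 0.4526 -0.2585  0.138 ]
 [ 0.4416 -0.2754  0.138 ]
 [ 0.4317 -0.2931  0.138 ]
 [ 0.4209 -0.3095  0.138 ]
 [ 0.4108 -0.3262  0.138 ]] [ 0.4315178  -0.29253572  0.138     ]
-0.5538797085461598
```

```bash
python3 -m inch '[[0.002,0.006,0.1,0.003,0.18],[0,0,0.11,0,0.18],[0,0,0.11,0,0.18],[0,0,0.1,0,0.18],[0,0,0.093,0,0.18],[0,0,0,0,0.18],[0,0,0,0,-1],[0,0,0,0,-1],[0,0,0,0,-1],[0,0,0,0,-1]]'
```

```text
time: 8.3
tcp_pos: [0.432, -0.2919, 0.1117]
tool_rot: [0.002, 0.873, 0.487, 0.001]
contact_force: [-0.5, -0.1, 5.7]
opening: 0.299
gripper_force: 60.0
```

```bash
python3 -m inch '[[0,0,-0.02,0,-1],[0,0,-0.06,0,-1],[0,0,-0.1,0,-1],[0,0,-0.1,0,-1],[0,0,-0.03,0,-1],[0,0,0,0,-1]]'
python3 - <<'E'
from plan import *
plan([(.4684,.0126,.17,-.464,-1)],step=.03)
E
```

```text
time: 9.05
tcp_pos: [0.4305, -0.2905, 0.2026]
tool_rot: [-0.0, 0.873, 0.487, -0.0]
contact_force: [-0.0, -0.6, -2.5]
opening: 0.291
gripper_force: 61.5
11 end [0.4683, 0.0127, 0.1699, -0.4644]
[[0.084,-0.038,0.01,-0.004,-1],[0.085,-0.038,0.01,-0.004,-1],[0.085,-0.037,0.01,-0.004,-1],[0.085,-0.036,0.01,-0.004,-1],[0.085,-0.036,0.01,-0.004,-1],[0.086,-0.035,0.01,-0.004,-1],[0.086,-0.034,0.01,-0.004,-1],[0.086,-0.033,0.01,-0.004,-1],[0.087,-0.033,0.01,-0.003,-1],[0.087,-0.032,0.009,-0.004,-1],[0.087,-0.032,0.01,-0.003,-1]]
```

```bash
python3 -m inch '[[0.084,-0.038,0.01,-0.004,-1],[0.085,-0.038,0.01,-0.004,-1],[0.085,-0.037,0.01,-0.004,-1],[0.085,-0.036,0.01,-0.004,-1],[0.085,-0.036,0.01,-0.004,-1],[0.086,-0.035,0.01,-0.004,-1],[0.086,-0.034,0.01,-0.004,-1],[0.086,-0.033,0.01,-0.004,-1],[0.087,-0.033,0.01,-0.003,-1],[0.087,-0.032,0.009,-0.004,-1],[0.087,-0.032,0.01,-0.003,-1],[0,0,0,0,-1]]'
python3 - <<'E'
from h import *
from plan import pose
print(np.round(pose(),4))
im,K,M=cam("wrist"); np.savez("w3.npz",im=im,K=K,M=M); save("pics/w3.png",im)
u=np.array([.447,.894,0]);l=np.array([-.894,.447,0]);s=np.array([.4706,.0171,.041])
for a in(-65,25,75,110): print(a,[proj(K,M,s+u*a/1e3+l*k).round(0) for k in((.03,-.03) if a<30 else(.015,-.015))])
E
```

```text
time: 10.55
tcp_pos: [0.4667, 0.0141, 0.1676]
tool_rot: [-0.002, 0.85, 0.527, -0.002]
contact_force: [0.4, -1.1, -3.5]
opening: 0.296
gripper_force: 61.3
[ 0.4667  0.0141  0.1676 -0.4617]
-65 [array([292., 267.]), array([365., 267.])]
25 [array([288., 157.]), array([369., 157.])]
75 [array([308.,  86.]), array([351.,  86.])]
110 [array([307.,  31.]), array([352.,  31.])]
```

View pics/w3.png

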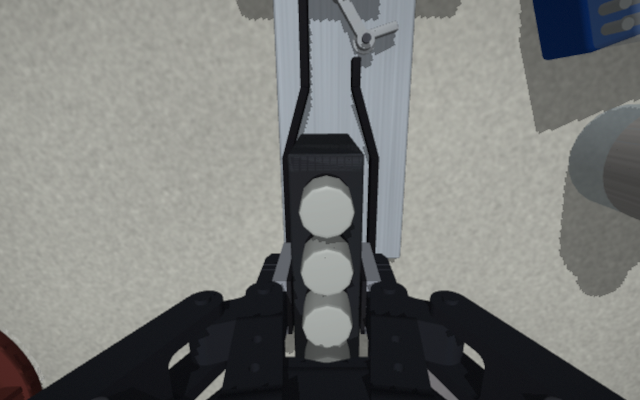

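The funnel corners sit at (289,155)/(371,157) and (309,88)/(352,88), within 1–2 px of where I predicted, so the lane estimate is good. I'll lower the rack now.

```bash
python3 -m inch '[[0,0.01,0.06,0,-1],[0,0,0.07,0,-1],[0,0,0.07,0,-1],[0,0,0.05,0,-1],[0,0,0.012,0,-1],[0,0,0,0,-1]]'
```

```text
time: 11.35
tcp_pos: [0.4713, 0.0109, 0.0913]
tool_rot: [-0.0, 0.851, 0.525, -0.0]
contact_force: [-0.8, -0.2, -2.6]
opening: 0.291
gripper_force: 61.3
```

```bash
python3 -m inch '[[0,0,0.008,0,-1],[0,0,0.006,0,-1],[0,0,0.003,0,-1],[0,0,0,0,-1]]'
```

```text
time: 11.85
tcp_pos: [0.4716, 0.0112, 0.0868]
tool_rot: [0.0, 0.851, 0.525, 0.0]
contact_force: [-1.5, 0.1, 1.7]
opening: 0.292
gripper_force: 61.7
```

```bash
python3 -m inch '[[0,0,0,0,0.1],[0,0,0,0,0.1],[0,0,0,0,0.1],[0,0,-0.06,0,0.1],[0,0,-0.1,0,0.1],[0,0,-0.09,0,0.1],[-0.1,-0.007,0,0,-1],[-0.1,0,0,0,-1],[-0.11,0,0,0,-1],[0,0,0,0,-1],[0,0,0.1,0,-1],[0,0,0.1,0,-1],[0,0,0.06,0,-1],[0,0,0,0,-1]]'
python3 - <<'E'
from h import *
from plan import pose
p=np.array(pose());d=p[:2]-[.4706,.0171];print(p.round(4),d@[.447,.894],d@[-.894,.447])
im,K,M=cam("wrist"); np.savez("w4.npz",im=im,K=K,M=M); save("pics/w4.png",im)
E
```

```text
time: 13.6
tcp_pos: [0.4265, -0.07, 0.0817]
tool_rot: [-0.002, 0.851, 0.526, -0.001]
contact_force: [0.1, 0.1, -0.0]
opening: -0.002
gripper_force: 0.0
[ 0.4265 -0.07    0.0817 -0.464 ] -0.09755062312468817 0.0005136486608116356
```

View pics/w4.png

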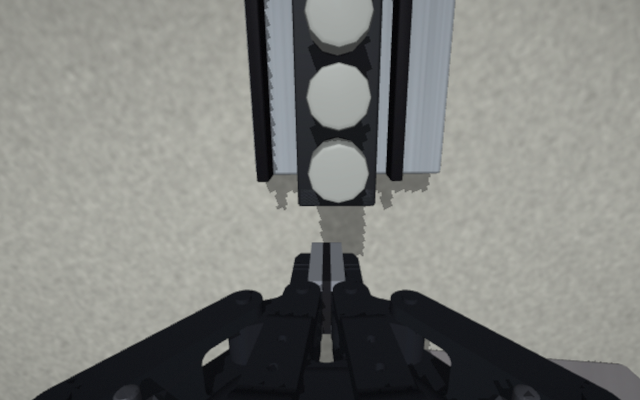

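The rack stands in the tray with its tail at (337,205) and the closed fingers behind it at (327,245), about 3 mm to its left. I'll shift right and push.

```bash
python3 -m inch '[[0,0.01,0,0,-1],[0.05,0,0,0,-1],[0.05,0,0,0,-1],[0.05,0,0,0,-1],[0.05,0,0,0,-1],[0.05,0,0,0,-1],[0.05,0,0,0,-1],[0.05,0,0,0,-1],[0.05,0,0,0,-1],[0.05,0,0,0,-1]]'
python3 - <<'E'
from plan import *
p=np.array(pose());d=p[:2]-[.4706,.0171];print(p.round(4),d@[.447,.894],d@[-.894,.447])
E
```

```text
time: 14.9
tcp_pos: [0.49, 0.0474, 0.0832]
tool_rot: [0.001, 0.85, 0.526, -0.003]
contact_force: [-6.5, -9.8, 8.7]
opening: 0.003
gripper_force: 5.8
[ 0.49    0.0474  0.0832 -0.463 ] 0.03572663441553733 -0.0037810337731129843
```

```bash
python3 -m inch '[[0.04,0,0,0,-1],[0.04,0,0,0,-1],[0.04,0,0,0,-1],[0.04,0,0,0,-1],[0.04,0,0,0,-1],[0.04,0,0,0,-1],[0.03,0,0,0,-1],[0,0,0,0,-1]]'
python3 - <<'E'
from h import *
from plan import *
p=np.array(pose());d=p[:2]-[.4706,.0171];print(p.round(4),d@[.447,.894],d@[-.894,.447])
im,K,M=cam("top"); save("pics/t5.png",cv2.resize(im[100:240,165:360],None,fx=4,fy=4,interpolation=cv2.INTER_CUBIC))
im,K,M=cam("wrist"); save("pics/w5.png",im)
E
```

```text
time: 15.9
tcp_pos: [0.5258, 0.1218, 0.0823]
tool_rot: [-0.001, 0.851, 0.525, -0.001]
contact_force: [-3.0, -2.5, 2.4]
opening: 0.001
gripper_force: 1.5
[ 0.5258  0.1218  0.0823 -0.4642] 0.11825912989124737 -0.0026070570227483816
```

View pics/w5.png

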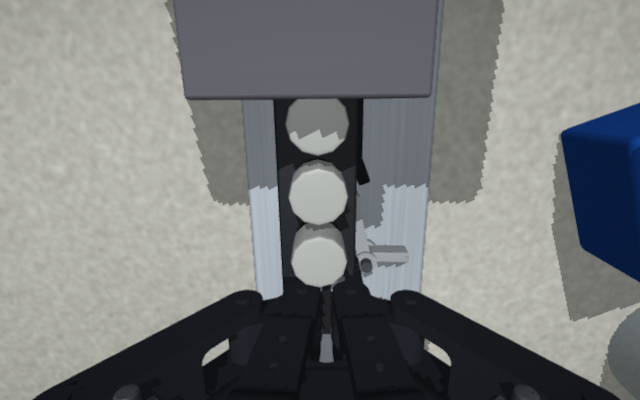

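The rack is in the lane with its nose under the hood. The pawl at (365,245) is still pressed aside by the rack's flank, so I'll keep pushing gently.

```bash
python3 -m inch '[[0.02,0,0,0,-1],[0.02,0,0,0,-1],[0.01,0,0,0,-1],[0,0,0,0,-1]]'
python3 - <<'E'
from plan import *
p=np.array(pose());d=p[:2]-[.4706,.0171];print(d@[.447,.894],d@[-.894,.447])
E
python3 -m inch '[[0.007,0,0,0,-1],[0.007,0,0,0,-1],[0,0,0,0,-1]]'
python3 - <<'E'
from plan import *
p=np.array(pose());d=p[:2]-[.4706,.0171];print(d@[.447,.894],d@[-.894,.447])
E
```

```text
time: 16.5
tcp_pos: [0.532, 0.1333, 0.0823]
tool_rot: [-0.0, 0.851, 0.526, -0.003]
contact_force: [-4.9, -5.0, 3.8]
opening: 0.001
gripper_force: 3.7
0.13129453901218852 -0.0029597030652866564
time: 16.88
tcp_pos: [0.5347, 0.1374, 0.0823]
tool_rot: [-0.0, 0.851, 0.525, -0.001]
contact_force: [-2.1, -5.3, 1.8]
opening: 0.002
gripper_force: 2.5
0.13617157888469852 -0.003551607362206934
```

```bash
python3 -m inch '[[0.006,0,0,0,-1],[0.006,0,0,0,-1],[0,0,0,0,-1]]'
python3 - <<'E'
from plan import *
p=np.array(pose());d=p[:2]-[.4706,.0171];print(d@[.447,.894],d@[-.894,.447])
E
python3 -m inch '[[0.006,0,0,0,-1],[0,0,0,0,-1]]'
python3 - <<'E'
from h import *
from plan import *
p=np.array(pose());d=p[:2]-[.4706,.0171];print(d@[.447,.894],d@[-.894,.447])
im,K,M=cam("wrist"); save("pics/w6.png",cv2.resize(im[80:320,240:460],None,fx=2.5,fy=2.5))
E
```

```text
time: 17.25
tcp_pos: [0.5361, 0.1403, 0.0822]
tool_rot: [-0.0, 0.851, 0.525, -0.002]
contact_force: [-2.2, -4.6, 0.6]
opening: 0.003
gripper_force: 3.0
0.1394636400932322 -0.0035096489182584447
time: 17.5
tcp_pos: [0.5362, 0.1405, 0.0822]
tool_rot: [0.001, 0.851, 0.526, -0.004]
contact_force: [-5.0, -9.5, 4.3]
opening: 0.001
gripper_force: 5.5
0.1396494349783315 -0.0034349394469467753
```

View pics/w6.png

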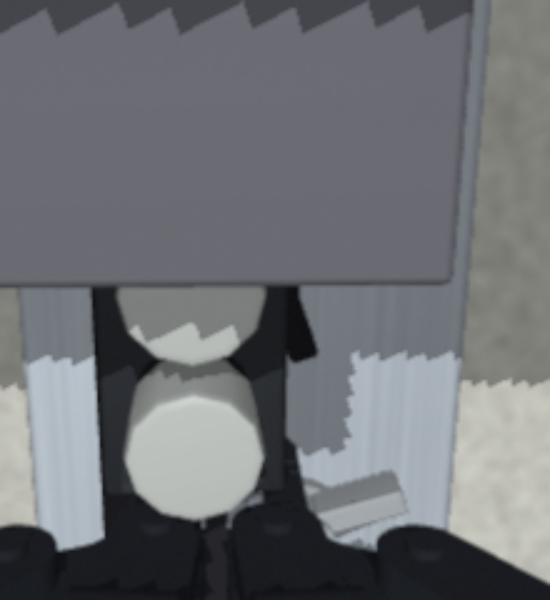

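The push has reached the hard stop: the tool moved 0.1 mm for 1.8 mm commanded and the force jumped. The pawl arm now shows at (250,500), behind the tail. I'll press once more, back off and check.

```bash
python3 -m inch '[[0.006,0,0,0,-1],[0,0,0,0,-1],[-0.02,0,0,0,-1],[-0.05,0,0,0,-1],[-0.08,0,0,0,-1],[-0.1,0,-0.1,0,-1],[0,0,-0.15,0,-1],[0,0,-0.1,0,-1],[0,0,0,0,-1],[0,0,0,0,-1]]'
python3 - <<'E'
from h import *
im,K,M=cam("wrist"); np.savez("w7.npz",im=im,K=K,M=M)
h=np.array([.558,.1915,.06]);print([proj(K,M,h+[0,0,z]).round(0) for z in(-.02,.035)])
g=cv2.resize(im,(480,300))
t,_,_=cam("side");a=cv2.resize(t[90:330,230:470],(300,300))
c=cv2.resize(im[60:260,220:460],(480,400));
save("pics/w7.png",np.vstack([np.hstack([c[:300],a])]))
E
```

```text
time: 18.8
tcp_pos: [0.505, 0.0774, 0.1875]
tool_rot: [-0.0, 0.851, 0.525, 0.0]
contact_force: [0.0, 0.2, -1.5]
opening: 0.001
gripper_force: 0.0
[array([320.,  20.]), array([318.,  -2.])]
```

View pics/w7.png

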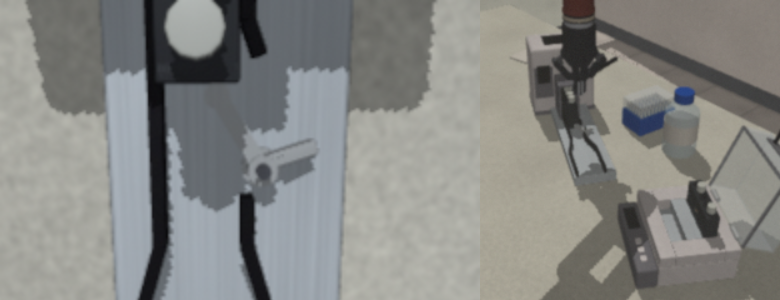

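The pawl arm lies diagonally across the lane from its pivot (262,172) to just behind the tail at (215,90). The lid is open and the two-tube rack is in its slot. One numeric check on tail position before handing in.

Run:
```python
from h import *
d=np.load("w7.npz");K,M,im=d["K"],d["M"],d["im"]
s=np.array([.4706,.0171])
def ul(p,z):
    q=onz(K,M,p,z)[:2]-s; return (q@[.447,.894]-.195).round(4),(q@[-.894,.447]).round(4)
f=lambda x,y:(220+x/2,60+y/2)
print("tail L,R top",ul(f(157,80),.095),ul(f(239,80),.095),"foot",ul(f(157,80),.025),"cap",ul(f(195,25),.113))
print("pawl pivot,tip",ul(f(262,172),.039),ul(f(212,92),.039), "w3:")
d=np.load("w3.npz");K,M=d["K"],d["M"];print(ul((365,40),.039),ul((338,2),.039))
print(env.observe()["contact_force"],env.observe()["time"])
```

```text
tail L,R top (np.float64(-0.0553), np.float64(0.0123)) (np.float64(-0.0553), np.float64(-0.0127)) foot (np.float64(-0.0553), np.float64(0.0178)) cap (np.float64(-0.0409), np.float64(0.0002))
pawl pivot,tip (np.float64(-0.0905), np.float64(-0.0244)) (np.float64(-0.0597), np.float64(-0.0045)) w3:
(np.float64(-0.0902), np.float64(-0.0242)) (np.float64(-0.0673), np.float64(-0.0056))
[ 0.26300769 -1.22540025  0.25709407] 18.9
```

The tail is at −55.3 mm, so the rack sits at home against the pawl, centred, and the pawl is back in line.

```bash
python3 -c "
from workcell import env
print(env.hand_in())"
```

```text
the job is handed in; nothing more can be done
None
```

The five-tube rack is latched in the loader lane with the pawl back behind its tail; the lid is open, the two-tube rack is still in its slot, and the job was handed in at about 19 s (no verdict was returned).

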